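# Slide the ware board home in the drying rack and close the catch

### The arm

A 6-joint arm with a two-finger parallel gripper is mounted at the origin on the work surface. World frame = base frame: x ahead of the robot, y to its left, z up, the work surface at z = 0. Lengths are in m, angles in rad, forces in N, time in s.
With the tool pointing down it reaches from about 0.375 to 0.975 m from the base axis. Payload 3.8 kg.
Tool frame: the origin (TCP) lies midway between the tips of the shut fingers; the grasp point (between the pads) lies 19 mm behind it; z points along the fingers, y is the line along which they close (so a half turn about z gives the same grasp; the last joint's range is limited). The gripper opens to 88 mm and grips with 3 to 60 N. Pads are 18 mm wide; open, the fingers measure 123 mm over their backs; the gripper's body (75 mm by 187 mm) begins 45 mm behind the grasp point.
Start: joints at [-1.252, 0.264, 1.604, -0, 1.274, -0.037], TCP at [0.235, -0.633, 0.21] pointing down, gripper open.
Joint ranges: [-2.63, 2.63], [-0.94, 2.18], [0.31, 2.57], [-1.31, 4.45], [0, 2.66], [-2.55, 2.55]. Speed limits (rad/s): [2.57, 2.57, 3.14, 3.14, 3.14, 3.14].

### API

Orientations are given as a rotation vector (axis times angle).
In Python, from cell import manip, inverse_kinematics, cams, order gives the robot as it stands. Calls block until the motion is done:
- manip.move_pose(position, orientation): joint-space move of the TCP to a pose.
- manip.move_linear(position, rate=0.15, rot=None): straight line of the TCP; rot=None keeps the orientation; rate is the mean speed in m/s.
- manip.set_joints(angles): joint-space move.
- manip.set_gripper(opening, force=None): finger opening in m; force is the grip in N (None keeps the last); returns when the fingers have stopped.
- manip.dwell(seconds).
- inverse_kinematics(position, orientation): joint angles nearest the present ones, or None.
- manip.state(): the state.
- cams.capture(name): name is "scene" or "top"; returns a dict with "image" (400x640x3 uint8, blue, green, red), "z_map" (400x640 float32, m along the optical axis (not along the pixel's ray), 0 where there is no reading), "intrinsics" (3x3 intrinsics, pixels), "position" and "orientation" of the camera in the world. Camera axes: x right, y down, z forward; pixel columns grow to the right and rows downward; lengths in m; the calibration is good to about 2 mm. A picture is of the moment at which its call begins.
A pose or a line that the arm cannot do raises manip.IKError and nothing moves.
- order.close_job(): hands the job in; it is judged then, once.
The state is a dict: "clock": time; "joint_pos": joint angles; "joint_velocities": joint speeds; "tau": joint torques, N m; "tool_pos": TCP position; "tcp_rot": TCP orientation; "contact_force": force on the tool from outside, world axes, zero at the start; "moment": the same for the moment, N m; "gripper_width": finger opening in m; "grasp_force": force on a finger pad.
Only numpy, scipy, OpenCV 4.12 (cv2) and the standard library are available. Lean on these libraries where they do the work, as an engineer would, in place of code of your own. Each camera call takes 0.05 s, during which the arm holds its last target. There are 200 camera calls.

### The job

Push the plywood board that carries the clay elephant along the rails of the drying rack with a fingertip until you feel it drop into its locating notches, then swing the blue catch with the red peg fully over the board. Push only: do not lift the board, do not touch the elephant or let it topple or slide away from its place on the board, and leave everything else on the table where it is.

Things in the scene. Friction and masses are not known exactly. Their poses are not given: they have to be found in the camera images.
- rack: Wooden drying rack fixed to the table. Origin on the table under its centre, z up; the board must be pushed towards its +y. Two rails 440 mm long (along y), tops 60 mm up, 40 to 66 mm either side of the middle, with an 80 mm free gap between them (cross bars 18 mm high at y = -190 and 190). Guide walls 66.5 to 74.5 mm from the middle, tops 74 mm up. Both ends open.
- home (a point): Where the board's origin lies when home: rack x = 0, y = 100 mm, 53 mm up (4 mm of play along y). Each rail has an inner and an outer track with one notch each, 22 mm long, 10 mm deep, dark at the bottom: inner ones centred at rack y = 185, outer ones at y = 15 mm. Only over this place can the board drop; the notch walls then stop it firmly.
- board: Loose plywood board, 130 mm (x) by 200 mm (y), about 0.45 kg, axes parallel to the rack's. Origin in its middle level with the undersides of its four 7 mm feet (14 mm long; front pair y = 85 on the inner tracks, rear pair y = -85 on the outer). Plank from z = 7 to 19 mm. Origin 60 mm above the table on the rails, 53 when dropped, the plank then flat on the rails. Starts at rack y = -115 to -40 mm.
- board_back (a point): Middle of the board's back edge (its -y end), on the top face; push here towards the rack's +y, on the 12 mm high end face below this point. A fingertip pressing hard there may hold the edge up by friction over the notches: it drops when the finger is drawn back.
- elephant: Clay elephant with a raised trunk standing loose on the front half of the board, about 0.22 kg, 92 mm long along x, 50 mm wide along y, 110 mm tall. Origin at the middle of its feet, about 52 mm ahead (+y) of the board's middle and not more than 6 mm from it sideways.
- catch (a joint): Angle (rad) of the catch: blue arm 16 mm wide, 74.5 to 80.5 mm above the table, on an upright pivot on the robot's side of the rack; stays where left (about 1 N at the peg moves it). 0 (start -0.35 to 0.05): along the rack's -y, outside the guide wall; 1.571, its stop: along +x, across the board. Grows anticlockwise from above. Clears the dropped board by 2.5 mm, is blocked by one not dropped.
- catch_peg (a point): Centre of the top of the red upright peg near the free end of the catch: 12 mm in diameter, standing 30 mm above the blue arm, its top 110.5 mm above the table, 55 mm from the pivot axis.
- catch_pivot (a point): Point on the catch's pivot axis, 80.5 mm above the table; at x = -88, y = +45 mm in the rack's frame.
- cup: Bystander, to be left alone: yellow plastic cup, 72 mm across, 90 tall, on the robot's side of the rack.
- spatula: Bystander, to be left alone: wooden modelling spatula, about 180 mm long, lying flat beyond the rack; origin on its underside.
- lump: Bystander, to be left alone: lump of clay, grey-beige, 68 mm across, 41 tall, on the robot's side of the rack.
- bowl: Bystander, to be left alone: black bowl, 150 mm across, 60 tall.
- jar: Bystander, to be left alone: lidded jar, white with a blue lid, 64 mm across, 85 tall.
- pot: Bystander, to be left alone: terracotta pot, brown, two black wire handles, 90 mm across, 60 tall.
- brush: Bystander, to be left alone: brush, wooden handle, lying flat.
Mind the look-alikes: they are no part of the job. Several things have the shape of the board; the one meant has the colours described above.

How it is judged:
By the outcome, as a careful person would: the job done as asked, in the order asked, and still so for the second after the job is handed in, with the robot touching nothing.
It also fails if it takes over 72 s, if anything falls off the work surface, if the arm or the gripper's body presses on something with over 40 N, if the wrist force passes 120 N, or if a joint passes its speed limit or range.

## Working session

There is one attempt and no reset: what is moved stays moved. The work goes in short steps, each a Python script; the robot and the scene stay as the last script left them, time stands still between calls to the robot, and variables do not carry over. Pictures are saved under pics/ and viewed, at most 12 in all, crops included, and the job is handed in when it is done.

```bash
ls; mkdir -p pics
python3 - <<'E'
from cell import manip,cams
import cv2,numpy as np
for n in("scene","top"):
    c=cams.capture(n); cv2.imwrite(f"pics/{n}0.png",c["image"]); np.savez(f"{n}0.npz",**c)
    print(n,c["position"],c["orientation"],c["intrinsics"])
s=manip.state(); print(s["clock"],s["tool_pos"],s["tcp_rot"],s["contact_force"])
E
```

```text
pics
scene [ 1.59133844 -0.25887528  0.80395666] [-1.72257174 -1.389055    0.76749535] [[452.20649887   0.         324.84447408]
 [  0.         452.20649887 200.44084819]
 [  0.           0.           1.        ]]
top [0.3251136  0.02937904 1.17959728] [-2.15613036  2.14665383 -0.16659419] [[391.5920874    0.         319.24046941]
 [  0.         391.5920874  205.67181927]
 [  0.           0.           1.        ]]
0.1 [ 0.23490326 -0.63206523  0.20901099] [-3.09004944e+00 -5.55588213e-01  4.80680692e-04] [ 0.084542   -0.92317977  0.48693355]
```

View pics/scene0.png

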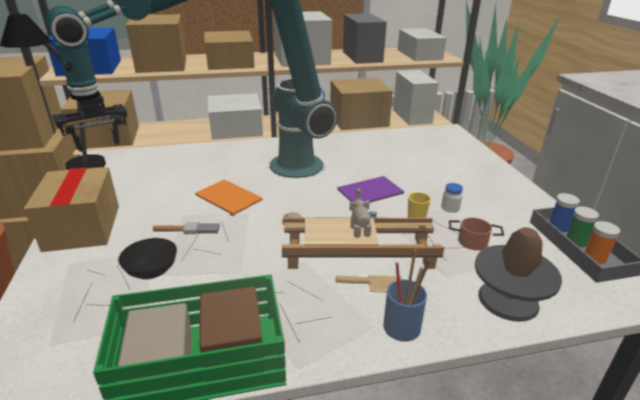

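View pics/top0.png

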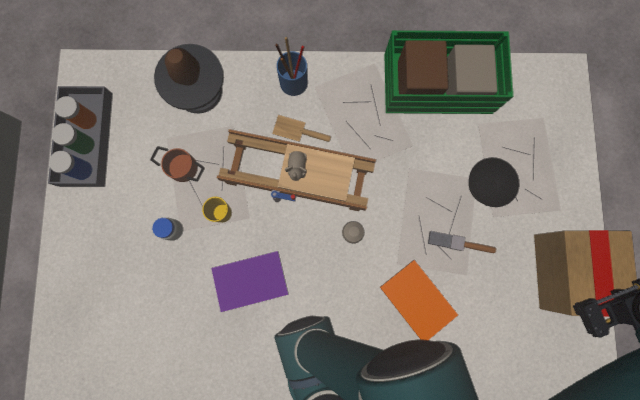

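The top view shows the plywood board with the elephant at (317,168), in the rack from (220,175) to (375,165). The blue catch is at (283,196). Flat look-alikes are the purple sheet (250,281), the orange sheet (418,300), and the brown and grey slabs in the green crate (425,67) and (476,68). I choose the one in the rack, which carries the elephant, and check it in close crops.

Run:
```python
import cv2,numpy as np
def crop(n,x0,y0,w,h,k,o):
    im=np.load(n+"0.npz")["image"][y0:y0+h,x0:x0+w]
    im=cv2.resize(im,None,fx=k,fy=k,interpolation=cv2.INTER_CUBIC)
    for x in range(x0-x0%20+20,x0+w,20):
        cv2.line(im,((x-x0)*k,0),((x-x0)*k,6),(0,0,255),1);cv2.putText(im,str(x),((x-x0)*k-12,18),0,.4,(0,0,255),1)
    for y in range(y0-y0%20+20,y0+h,20):
        cv2.line(im,(0,(y-y0)*k),(6,(y-y0)*k),(0,0,255),1);cv2.putText(im,str(y),(8,(y-y0)*k+4),0,.4,(0,0,255),1)
    cv2.imwrite("pics/"+o,im)
crop("top",212,122,172,95,4,"topc.png")
crop("scene",270,180,180,95,4,"scenec.png")
```

```text
(no output)
```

View pics/topc.png

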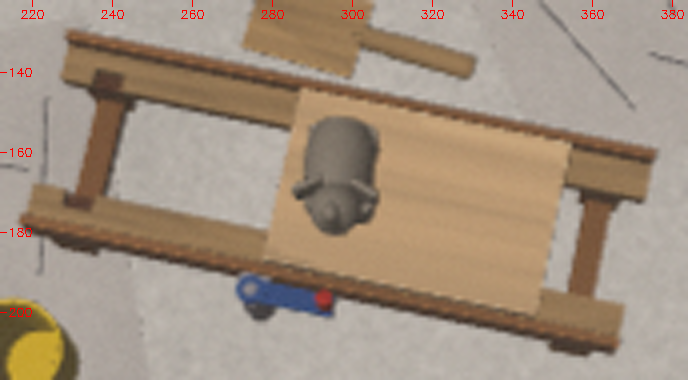

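View pics/scenec.png

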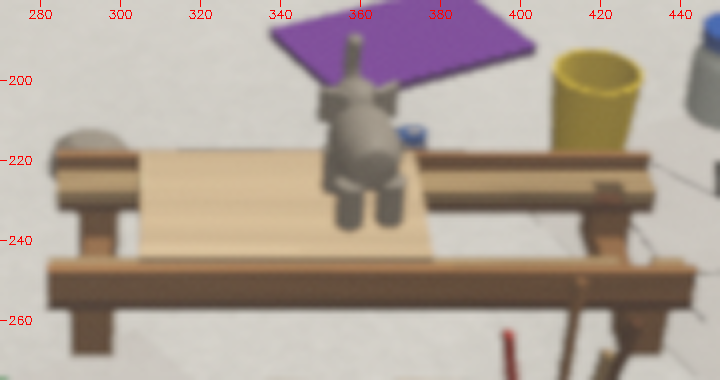

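The crops show the light plywood board with the elephant. Its top-view corners are about (286.5,144), (354.7,157.5), (346.5,200.7) and (278.5,186.5). The catch pivot is at (274,194), and the red peg at (293,196.5). Scene view: back-edge corners near (304.5,217.5)/(304.5,244.5), front-right corner (378,244.5).

```bash
cat > h.py <<'E'
import numpy as np,cv2
from scipy.spatial.transform import Rotation as R
def ray(c,p):
    K=c["intrinsics"]; d=R.from_rotvec(c["orientation"]).as_matrix()@np.linalg.solve(K,[p[0],p[1],1]); return c["position"],d
def onz(c,p,z):
    o,d=ray(c,p); return o+d*(z-o[2])/d[2]
def dep(c,p):
    u,v=np.round(p).astype(int); o,d=ray(c,(u,v)); return o+d*np.median(c["z_map"][v-1:v+2,u-1:u+2])
def tri(c1,p1,c2,p2):
    o1,d1=ray(c1,p1);o2,d2=ray(c2,p2);d1=d1/np.linalg.norm(d1);d2=d2/np.linalg.norm(d2)
    s=np.linalg.lstsq(np.c_[d1,-d2],o2-o1,rcond=None)[0]; a=o1+d1*s[0];b=o2+d2*s[1]; return (a+b)/2,np.linalg.norm(a-b)
def proj(c,P):
    M=R.from_rotvec(c["orientation"]).as_matrix(); q=(np.atleast_2d(P)-c["position"])@M@c["intrinsics"].T; return q[:,:2]/q[:,2:]
E
python3 - <<'E'
from h import *
np.set_printoptions(precision=4,suppress=True)
t=np.load("top0.npz");s=np.load("scene0.npz")
B=[(286.5,144),(354.7,157.5),(346.5,200.7),(278.5,186.5)]
W=np.array([onz(t,p,.079) for p in B]); print("board",W,W.mean(0))
print("len",np.linalg.norm(W[0]-W[1]),np.linalg.norm(W[2]-W[3]),"wid",np.linalg.norm(W[0]-W[3]),np.linalg.norm(W[1]-W[2]))
d=W[[0,3]].mean(0)-W[[1,2]].mean(0); print("yaw",np.arctan2(d[1],d[0])-np.pi/2, "from width", np.arctan2(*(W[0]-W[3]+W[1]-W[2])[[1,0]]))
for p in [(335,175),(328,163),(325,185)]: print("boardz",dep(t,p))
# rails
for p in [(248,148),(232,143),(240,180),(225,174),(367,164),(353,200)]: print("rail",p,dep(t,p),onz(t,p,.06))
print("catch pivot",onz(t,(274,194),.0805),dep(t,(274,194)),"peg",onz(t,(293,196.5),.1105),dep(t,(293,196.5)))
# two view checks on board corners
for a,b in [((286.5,144),(378,244.5)),((354.7,157.5),(304.5,244.5)),((346.5,200.7),(305,217.5))]: print("tri",tri(t,a,s,b))
print("peg scene",ray(s,(0,0))[0])
E
```

```text
board [[ 0.6654  0.1139  0.079 ]
 [ 0.6263 -0.084   0.079 ]
 [ 0.4996 -0.0594  0.079 ]
 [ 0.5397  0.1348  0.079 ]] [0.5828 0.0263 0.079 ]
len 0.20168946333778684 0.19827294152356395 wid 0.1274455454038608 0.1290860897797098
yaw -0.19902435148362563 from width -0.1780803484019409
boardz [ 0.5739 -0.0267  0.0805]
boardz [ 0.6093 -0.0067  0.0799]
boardz [0.5444 0.0019 0.0808]
rail (248, 148) [0.6761 0.2391 0.0002] [0.6583 0.2285 0.06  ]
rail (232, 143) [0.6769 0.2787 0.0479] [0.6732 0.2761 0.06  ]
rail (240, 180) [0.559  0.2461 0.0741] [0.562  0.2489 0.06  ]
rail (225, 174) [0.5789 0.2925 0.0627] [0.5796 0.2931 0.06  ]
rail (367, 164) [ 0.612  -0.1219  0.0606] [ 0.6121 -0.1219  0.06  ]
rail (353, 200) [ 0.5044 -0.0796  0.0621] [ 0.5048 -0.0798  0.06  ]
catch pivot [0.5176 0.147  0.0805] [0.5167 0.1465 0.0854] peg [0.5056 0.0912 0.1105] [0.5068 0.0911 0.1118]
tri (array([0.6656, 0.1121, 0.0763]), np.float64(0.004165320447933919))
tri (array([ 0.6269, -0.0843,  0.077 ]), np.float64(0.00016729289386298283))
tri (array([ 0.4997, -0.0593,  0.0788]), np.float64(0.00027707922684237703))
peg scene [ 1.5913 -0.2589  0.804 ]
```

Measurements agree: board height is 77–80 mm, its size 200×128 mm, the peg–pivot distance 57 mm, and the board lies at rack y≈-61, x≈-1. Next I push.

```bash
cat >> h.py <<'E'
yaw=-0.193
Rk=R.from_euler("z",yaw).as_matrix()
piv=np.array([.5176,.147])
org=piv-Rk[:2,:2]@[-.088,.045]
def W(x,y,z): return np.r_[org+Rk[:2,:2]@[x,y],z]
def down(ax):  # tool y along rack direction ax (2-vector), pointing down
    y=Rk@np.r_[ax,0]; z=np.array([0,0,-1.]); return R.from_matrix(np.c_[np.cross(y,z),y,z]).as_rotvec()
E
python3 - <<'E'
from h import *
from cell import manip,inverse_kinematics as ik
np.set_printoptions(precision=3,suppress=True)
print("org",org)
c=[(np.abs(q).max(),s) for s in(1,-1) if (q:=ik(W(0,-.20,.2),down([s,0]))) is not None and ik(W(0,.02,.062),down([s,0])) is not None]
print(c); rot=down([min(c)[1],0])
manip.set_gripper(0)
manip.move_pose(W(0,-.192,.2),rot)
manip.move_linear(W(0,-.192,.063),.12)
f0=manip.state()["contact_force"]; print("f0",f0)
yr=lambda:(Rk[:2,:2].T@(manip.state()["tool_pos"][:2]-org))[1]
ff=lambda:(Rk.T@(np.array(manip.state()["contact_force"])-f0))
y=-.182
while y<-.150:
    y+=.003; manip.move_linear(W(0,y,.063),.04); print(round(y,3),round(yr(),4),ff())
    if ff()[1]<-1: break
print(manip.state()["clock"])
E
```

```text
org [0.595 0.086]
[(np.float64(1.8487806970670544), 1)]
f0 [-0.323  0.004  0.53 ]
-0.179 -0.1786 [ 0.76   0.307 -0.423]
-0.176 -0.1759 [-0.565 -0.21   0.034]
-0.173 -0.1729 [ 0.536 -0.251  0.469]
-0.17 -0.1698 [ 0.979 -0.499 -0.972]
-0.167 -0.1668 [ 0.56  -0.455 -0.574]
-0.164 -0.1638 [-0.145  0.592  0.668]
-0.161 -0.1608 [ 1.514  0.579 -1.806]
-0.158 -0.1578 [ 0.783  0.609 -0.513]
-0.155 -0.1548 [-0.515 -0.366 -0.11 ]
-0.152 -0.1518 [0.891 0.24  0.307]
-0.149 -0.1488 [ 0.701  0.344 -0.773]
7.8833
```

Run:
```python
from cell import cams
import cv2,numpy as np
a=cams.capture("top");b=cams.capture("scene"); np.savez("top1.npz",**a);np.savez("scene1.npz",**b)
i=cv2.resize(a["image"][122:217,212:384],None,fx=4,fy=4,interpolation=cv2.INTER_CUBIC); j=cv2.resize(b["image"][150:275,270:442],None,fx=4,fy=4,interpolation=cv2.INTER_CUBIC)[:220+200]
cv2.imwrite("pics/v1.png",cv2.resize(np.vstack([i,j]),None,fx=.73,fy=.73))
```

```text
(no output)
```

View pics/v1.png

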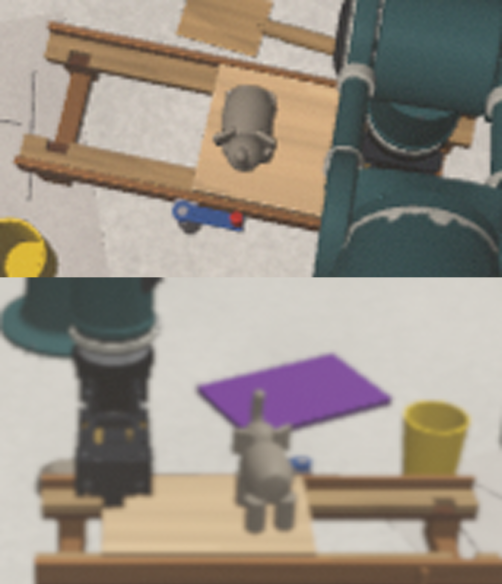

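Run:
```python
from h import *
from cell import manip
s=manip.state(); b=np.load("scene1.npz"); t=np.load("top1.npz")
print(s["tool_pos"],Rk[:2,:2].T@(s["tool_pos"][:2]-org),s["gripper_width"],s["contact_force"],R.from_rotvec(s["tcp_rot"]).as_matrix().round(3))
print("tcp px scene",proj(b,s["tool_pos"]),"intended",proj(b,W(0,-.149,.063)),"board back", proj(b,W(0,-.161,.079)),proj(b,W(.065,-.161,.079)),proj(b,W(-.065,-.161,.079)))
cv2.imwrite("pics/v2.png",cv2.resize(b["image"][180:260,270:390],None,fx=6,fy=6,interpolation=cv2.INTER_CUBIC))
```

```text
[ 0.56676438 -0.06024699  0.06298195] [ 2.36994706e-06 -1.48969162e-01] 0.0004777090896201666 [-0.48178614  0.5792125  -0.25216211] [[ 0.192  0.981 -0.   ]
 [ 0.981 -0.192 -0.   ]
 [-0.    -0.    -1.   ]]
tcp px scene [[309.03946676 234.99712652]] intended [[309.02851511 234.99144807]] board back [[304.73189763 230.33795698]] [[304.52825072 244.21477995]] [[304.91839678 217.62960952]]
```

View pics/v2.png

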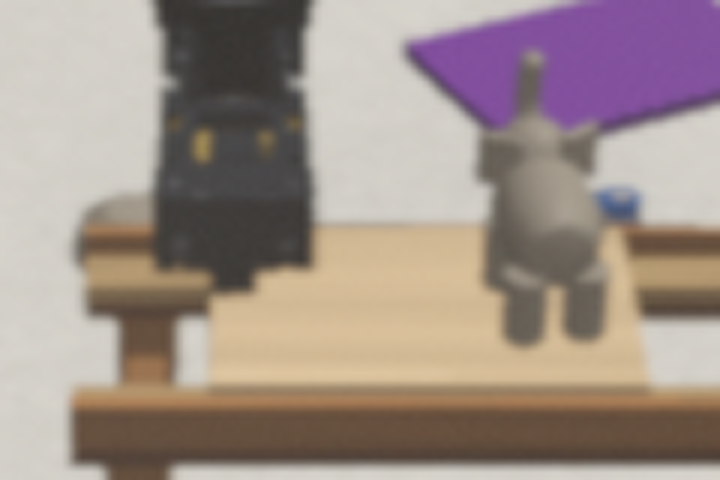

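Run:
```python
from h import *
b=np.load("scene1.npz"); np.set_printoptions(precision=4,suppress=True)
for v in range(218,236):
    w=dep1=None
    o,d=ray(b,(309,v)); w=o+d*b["z_map"][v,309]; print(v,b["image"][v,309],w,(Rk[:2,:2].T@(w[:2]-org)))
```

```text
218 [58 60 64] [ 0.658  -0.0779  0.1811] [ 0.0929 -0.1488]
219 [59 62 65] [ 0.6529 -0.077   0.1747] [ 0.0878 -0.1488]
220 [57 60 63] [ 0.6526 -0.0769  0.1715] [ 0.0875 -0.1489]
221 [58 60 63] [ 0.6505 -0.0765  0.1671] [ 0.0853 -0.1489]
222 [58 61 63] [ 0.6525 -0.0769  0.1653] [ 0.0873 -0.1489]
223 [58 61 63] [ 0.654  -0.0772  0.1633] [ 0.0888 -0.1489]
224 [58 60 64] [ 0.6516 -0.0767  0.1586] [ 0.0864 -0.1489]
225 [57 60 62] [ 0.5832 -0.0635  0.1083] [ 0.0167 -0.149 ]
226 [58 61 64] [ 0.5809 -0.063   0.1035] [ 0.0144 -0.149 ]
227 [61 66 71] [ 0.5828 -0.0634  0.1015] [ 0.0164 -0.149 ]
228 [ 84 102 117] [ 0.5849 -0.0638  0.0996] [ 0.0185 -0.149 ]
229 [123 154 177] [ 0.5583 -0.0587  0.0775] [-0.0087 -0.1491]
230 [144 179 203] [ 0.5647 -0.0599  0.0787] [-0.002  -0.1491]
231 [149 186 210] [ 0.5694 -0.0608  0.0786] [ 0.0027 -0.1491]
232 [152 188 212] [ 0.5759 -0.0621  0.0798] [ 0.0093 -0.149 ]
233 [152 189 214] [ 0.5806 -0.063   0.0798] [ 0.0141 -0.149 ]
234 [154 192 217] [ 0.5839 -0.0637  0.0788] [ 0.0175 -0.149 ]
235 [156 193 217] [ 0.5879 -0.0645  0.0783] [ 0.0216 -0.149 ]
```

The finger is over the board, not behind it: depth puts the tip at z≈0.099, while the reported TCP is 0.063. I back off the board and check this offset at other heights before pushing.

Run:
```python
from h import *
from cell import manip,cams
np.set_printoptions(precision=4,suppress=True)
def look(tag,b,tp):
    z=b["z_map"];vv,uu=np.mgrid[0:400,0:640]
    d=np.stack([uu,vv,np.ones_like(uu)],-1)@np.linalg.inv(b["intrinsics"]).T@R.from_rotvec(b["orientation"]).as_matrix().T
    P=b["position"]+d*z[...,None]; r=P[...,:2]-tp[:2]; r=r@Rk[:2,:2]
    m=(z>0)&(np.abs(r).max(-1)<.05)&(P[...,2]>.088)&(b["image"].max(-1)<85)
    q=np.c_[r[m],P[m][:,2]-tp[2]]; print(tag,"tcp",tp,"n",len(q))
    lo=q[q[:,2]<np.percentile(q[:,2],1)+.025]
    print("  lowest rel z",np.sort(q[:,2])[:6],"tip x",np.percentile(lo[:,0],[5,50,95]),"tip y",np.percentile(lo[:,1],[3,50,97]))
look("here",cams.capture("scene"),manip.state()["tool_pos"])
for y,z in[(-.149,.15),(-.215,.15),(-.215,.10)]:
    manip.move_linear(W(0,y,z),.12); look((y,z),b:=cams.capture("scene"),manip.state()["tool_pos"])
i=cv2.resize(b["image"][150:260,250:390],None,fx=5,fy=5,interpolation=cv2.INTER_CUBIC)
p=((proj(b,manip.state()["tool_pos"])[0]-[250,150])*5).astype(int); cv2.drawMarker(i,tuple(p.tolist()),(0,0,255)); cv2.imwrite("pics/v3.png",i)
print(manip.state()["clock"])
```

```text
here tcp [ 0.5667 -0.0603  0.063 ] n 2453
  lowest rel z [0.035  0.0387 0.0387 0.039  0.0392 0.0394] tip x [-0.0102  0.02    0.0365] tip y [-0.0289  0.0001  0.0264]
(-0.149, 0.15) tcp [ 0.5658 -0.0602  0.1488] n 2981
  lowest rel z [0.0357 0.039  0.0391 0.0393 0.0394 0.0397] tip x [-0.0193  0.0193  0.0353] tip y [-0.0333 -0.0022  0.0281]
(-0.215, 0.15) tcp [ 0.5541 -0.1247  0.1499] n 3006
  lowest rel z [0.0358 0.0383 0.0385 0.0386 0.0387 0.0395] tip x [-0.0231  0.0188  0.0291] tip y [-0.0306  0.002   0.0295]
(-0.215, 0.1) tcp [ 0.5548 -0.125   0.1007] n 2633
  lowest rel z [0.0355 0.0356 0.0367 0.0373 0.0374 0.0375] tip x [-0.0141  0.0187  0.0358] tip y [-0.0297  0.0014  0.027 ]
10.325
```

View pics/v3.png

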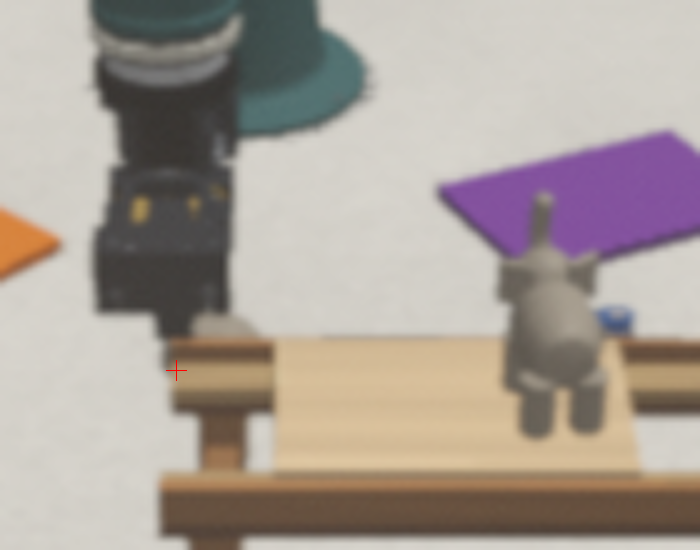

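Run:
```python
from h import *
from cell import manip,cams
np.set_printoptions(precision=3,suppress=True)
manip.move_linear(W(0,-.30,.15),.15)
b=cams.capture("scene");tp=manip.state()["tool_pos"]; p=proj(b,tp)[0]; print(tp,p)
u=int(round(p[0]))
for v in range(int(p[1])-16,int(p[1])+6):
    o,d=ray(b,(u,v)); w=o+d*b["z_map"][v,u]; print(v,b["image"][v,u],np.r_[Rk[:2,:2].T@(w[:2]-tp[:2]),w[2]-tp[2]])
i=cv2.resize(b["image"][int(p[1])-45:int(p[1])+20,u-35:u+35],None,fx=8,fy=8,interpolation=cv2.INTER_CUBIC)
cv2.imwrite("pics/v4.png",i)
```

```text
[ 0.537 -0.208  0.149] [253.493 209.066]
193 [61 62 66] [0.087 0.014 0.1  ]
194 [59 61 65] [0.088 0.014 0.098]
195 [60 64 66] [0.084 0.014 0.094]
196 [58 60 65] [0.016 0.004 0.05 ]
197 [60 62 66] [0.013 0.003 0.046]
198 [59 62 66] [0.018 0.004 0.045]
199 [60 63 67] [0.016 0.003 0.041]
200 [60 64 68] [0.015 0.003 0.037]
201 [59 64 74] [0.014 0.002 0.034]
202 [ 59  76 109] [0.007 0.001 0.027]
203 [ 71 100 148] [-0.255 -0.037 -0.136]
204 [122 141 172] [-0.257 -0.038 -0.141]
205 [178 189 200] [-0.266 -0.039 -0.15 ]
206 [200 208 213] [-0.26  -0.039 -0.151]
207 [204 212 215] [-0.253 -0.038 -0.151]
208 [205 212 215] [-0.243 -0.037 -0.148]
209 [203 210 214] [-0.24  -0.037 -0.15 ]
210 [203 210 214] [-0.233 -0.036 -0.15 ]
211 [204 211 215] [-0.225 -0.035 -0.149]
212 [205 211 215] [-0.221 -0.035 -0.15 ]
213 [206 213 217] [-0.218 -0.034 -0.152]
214 [206 214 217] [-0.206 -0.033 -0.148]
```

View pics/v4.png

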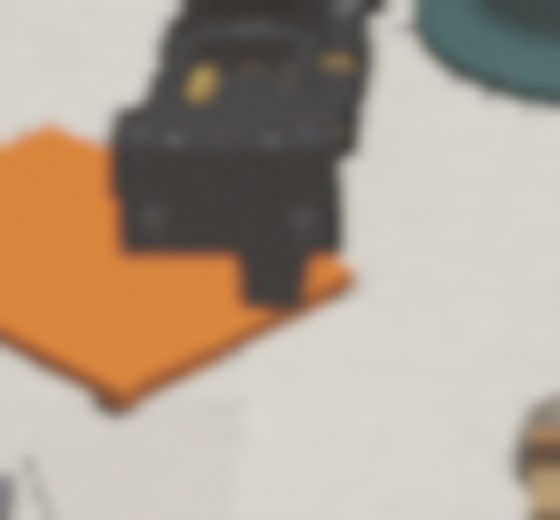

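The picture confirms it. The real fingertip ends at crop (272,305), row ≈202, about 33 mm above the reported TCP at row 209, constant at all heights. Sideways it agrees. I apply a z correction of 0.033 and redo the approach.

```bash
cat >> h.py <<'E'
DZ=.033 # real tip is this much above the reported TCP
def T(x,y,z): return W(x,y,z-DZ)
E
python3 - <<'E'
from h import *
from cell import manip,cams
np.set_printoptions(precision=2,suppress=True)
manip.move_linear(T(0,-.195,.15),.15); manip.move_linear(T(0,-.195,.062),.12); manip.dwell(.2)
F=lambda:Rk.T@np.mean([manip.state()["contact_force"] for _ in range(5)],0)
f0=F(); print("f0",f0)
for y in np.arange(-.189,-.139,.006):
    manip.move_linear(T(0,y,.062),.04); print(round(y,3),F()-f0)
b=cams.capture("scene"); np.savez("scene2.npz",**b)
cv2.imwrite("pics/v5.png",cv2.resize(b["image"][170:270,260:400],None,fx=5,fy=5,interpolation=cv2.INTER_CUBIC)); print(manip.state()["clock"])
E
```

```text
f0 [ 0.4  -0.61 -0.36]
-0.189 [-0.2   0.12  1.23]
-0.183 [-0.06 -0.26  0.06]
-0.177 [-0.42  0.56  0.21]
-0.171 [-0.6   1.33 -0.11]
-0.165 [ 0.16 -0.86  0.61]
-0.159 [ 0.64 -0.63  0.29]
-0.153 [-0.24 -1.32 -0.01]
-0.147 [ 0.39 -0.6   0.04]
-0.141 [ 0.33 -0.94  0.49]
15.9
```

View pics/v5.png

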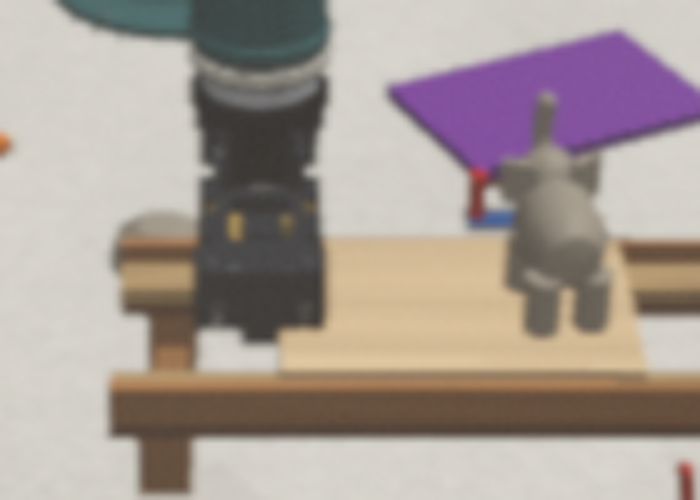

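The board has moved about 29 mm, with its back edge now at crop column 278 against the finger, and the elephant stands. I continue, then feel for the stop.

Run:
```python
from h import *
from cell import manip,cams
np.set_printoptions(precision=2,suppress=True)
F=lambda:Rk.T@np.mean([manip.state()["contact_force"] for _ in range(5)],0)
f0=np.array([.4,-.61,-.36])
manip.move_linear(T(0,-.022,.062),.03); print(F()-f0)
y=-.022
while y<.008:
    y+=.002; manip.move_linear(T(0,y,.062),.03); f=F()-f0; print(round(y,3),f)
    if f[1]<-8: break
manip.move_linear(T(0,y-.03,.062),.05); manip.dwell(.2)
manip.move_linear(T(0,y-.13,.13),.15)
b=cams.capture("scene"); np.savez("scene3.npz",**b);t=cams.capture("top");np.savez("top3.npz",**t)
k=lambda i:cv2.resize(i,None,fx=4,fy=4,interpolation=cv2.INTER_CUBIC)
cv2.imwrite("pics/v6.png",np.vstack([k(b["image"][180:265,270:450]),k(t["image"][125:190,200:380])])[:600]); print(manip.state()["clock"])
```

```text
[ 0.83 -5.1   1.32]
-0.02 [-0.51 -4.97  1.75]
-0.018 [ 0.34 -4.31  0.7 ]
-0.016 [-0.89 -0.1   0.84]
-0.014 [-0.72 -3.4   1.4 ]
-0.012 [ 0.27 -4.22  0.86]
-0.01 [-0.64 -2.97  1.05]
-0.008 [-0.43 -7.72  1.33]
-0.006 [ -0.48 -13.49   3.8 ]
24.025
```

View pics/v6.png

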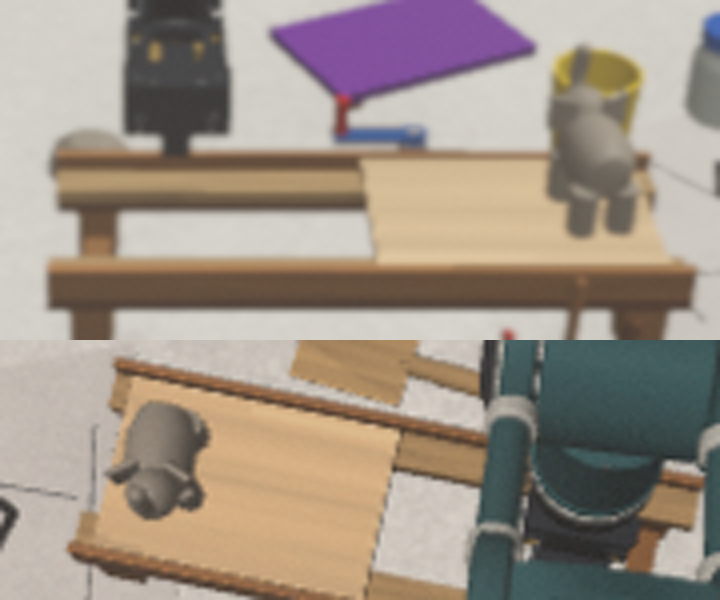

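The board stopped firmly at rack y≈101–103 by the finger, and the elephant is upright at (595,170). I check by depth that both ends have dropped, and by the elephant's place.

Run:
```python
from h import *
np.set_printoptions(precision=4,suppress=True)
t=np.load("top3.npz");b=np.load("scene3.npz")
def grid(c):
    z=c["z_map"];vv,uu=np.mgrid[0:400,0:640]
    d=np.stack([uu,vv,np.ones_like(uu)],-1)@np.linalg.inv(c["intrinsics"]).T@R.from_rotvec(c["orientation"]).as_matrix().T
    P=c["position"]+d*z[...,None]; return np.dstack([(P[...,:2]-org)@Rk[:2,:2],P[...,2]]),z>0
for n in("top0","top3","scene0","scene3"):
    c=np.load(n+".npz");P,ok=grid(c); x,y,z=P[...,0],P[...,1],P[...,2]
    by=.1 if n[-1]=="3" else -.061
    for lo,hi in((-95,-60),(-60,-30),(-30,10),(85,96)):
        m=ok&(np.abs(x)<.055)&(y>by+lo/1e3)&(y<by+hi/1e3)&(z>.05)&(z<.095); print(n,lo,hi,m.sum(),np.median(z[m]).round(4))
    e=ok&(np.abs(x)<.06)&(np.abs(y-by-.05)<.05)&(z>.095); print(" elephant y-by",np.percentile(y[e]-by,[2,50,98]),"x",np.percentile(x[e],[2,50,98]),"zmax",z[e].max())
```

```text
top0 -95 -60 456 0.081
top0 -60 -30 390 0.0807
top0 -30 10 519 0.0811
top0 85 96 117 0.081
 elephant y-by [0.0304 0.053  0.0808] x [-0.0491 -0.0084  0.0307] zmax 0.19270691821672592
top3 -95 -60 451 0.0736
top3 -60 -30 381 0.0738
top3 -30 10 513 0.0739
top3 85 96 68 0.074
 elephant y-by [0.029  0.0483 0.0777] x [-0.0488 -0.0086  0.0314] zmax 0.18576149289628097
scene0 -95 -60 282 0.0786
scene0 -60 -30 245 0.0786
scene0 -30 10 319 0.0787
scene0 85 96 78 0.0786
 elephant y-by [0.0254 0.0491 0.077 ] x [-0.0439  0.0139  0.0373] zmax 0.18937338228175182
scene3 -95 -60 276 0.0717
scene3 -60 -30 237 0.0718
scene3 -30 10 321 0.0717
scene3 85 96 47 0.072
 elephant y-by [0.0251 0.0476 0.0777] x [-0.0437  0.0103  0.0369] zmax 0.18320179113553992
```

The board dropped 7 mm evenly at both ends, and the elephant is in place. Next is the catch: I push the peg from the robot's side towards +x, then from behind towards +y to the stop.

Run:
```python
from h import *
from cell import manip,cams
np.set_printoptions(precision=2,suppress=True)
F=lambda:Rk.T@np.mean([manip.state()["contact_force"] for _ in range(5)],0)
peg=lambda th,r=.055: np.array([-.088+r*np.sin(th),.045-r*np.cos(th)])
Z=.090; a,b,r=.0175,.009,.006
go=lambda p,z=Z,v=.06: manip.move_linear(T(p[0],p[1],z),v)
go((0,-.14),.17,.15); p=peg(0)-[a+r+.018,0]; go(p,.17,.15); go(p,Z,.12); manip.dwell(.2); f0=F()
for th in np.linspace(0,.9,7): go(peg(th)-[a+r,0]); print("1",round(th,2),F()-f0)
q=peg(.9)-[a+r+.015,0]; go(q)
go((q[0],peg(.9)[1]-b-r-.02),Z,.1); go(peg(.9)-[0,b+r+.02],Z,.1)
for th in np.linspace(.85,1.571,7): go(peg(th)-[0,b+r]); print("2",round(th,2),F()-f0)
for k in range(1,5):
    go(peg(1.571)-[0,b+r-.0015*k]); f=F()-f0; print("over",k,f)
    if f[1]<-5: break
e=peg(1.571)-[0,b+r+.03]; go(e); go((e[0],e[1]-.09),.17,.15); go((-.03,-.2),.22,.2)
t=cams.capture("top");c=cams.capture("scene"); np.savez("top4.npz",**t);np.savez("scene4.npz",**c)
k=lambda i:cv2.resize(i,None,fx=4,fy=4,interpolation=cv2.INTER_CUBIC)
cv2.imwrite("pics/v7.png",np.vstack([k(c["image"][185:260,270:450]),k(t["image"][120:195,200:380])])); print(manip.state()["clock"])
```

```text
1 0.0 [-1.07 -0.15 -0.28]
1 0.15 [ 0.72 -0.25 -0.8 ]
1 0.3 [-0.41  0.45  0.03]
1 0.45 [0.21 0.35 0.51]
1 0.6 [-0.26  0.89 -0.54]
1 0.75 [-1.07  0.22 -0.52]
1 0.9 [-0.18  0.61  0.45]
2 0.85 [-0.73  1.15 -0.38]
2 0.97 [-0.53  0.84 -0.63]
2 1.09 [ 0.3  -0.15  0.68]
2 1.21 [-0.72  0.15 -0.04]
2 1.33 [-0.82  0.2  -0.83]
2 1.45 [-0.24  0.89 -1.16]
2 1.57 [ 0.71 -7.87  1.76]
over 1 [  0.52 -11.95   1.26]
35.15
```

View pics/v7.png

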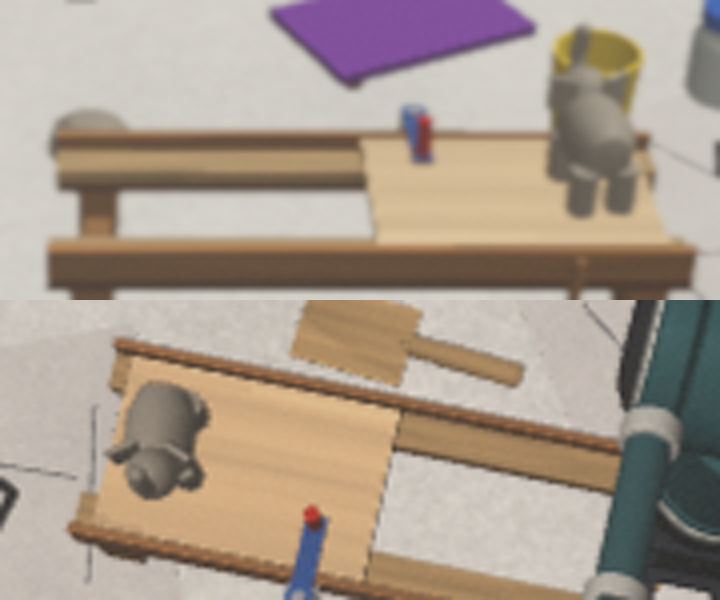

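The catch lies across the board, with the red peg at top crop (312,515) and the pivot near (296,595). The stop was felt at 12 N, and the elephant stands. I check the angle, then hand in.

Run:
```python
from h import *
from cell import order,manip
t=np.load("top4.npz"); p=onz(t,(278,173.5),.1105); d=Rk[:2,:2].T@(p[:2]-piv); th=np.arctan2(d[0],-d[1]); print(d,th)
if th>1.45: manip.dwell(.5); print(order.close_job())
```

```text
[ 0.05435147 -0.00279933] 1.5193375108909115
the job is handed in; nothing more can be done
None
```

The job is handed in at about 36 s of the 72 s allowed: the board is dropped into its notches (7 mm lower at both ends), the blue catch is swung to its stop across it (about 1.52 rad by camera, stop felt at 12 N), and the elephant is upright in its place.

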